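# Move the sliding stop to the other T-slot rail and set it against the books

## Robot

A 6-joint arm with a two-finger parallel gripper is mounted at the origin on the work surface. World frame = base frame: x ahead of the robot, y to its left, z up, the work surface at z = 0. Lengths are in m, angles in degrees, forces in N, time in s.
With the tool pointing down it reaches from about 0.3 to 0.75 m from the base axis. Payload 8.5 kg.
Tool frame: the origin (TCP) lies between the finger pads; the fingertips stand 8 mm ahead of it and the grasp point (between the pads) lies 11 mm behind it; y points along the fingers, z is the direction in which the jaws open and shut, and the axes are right-handed (so a half turn about y gives the same grasp; the last joint's range is limited). The gripper opens to 85 mm and grips with 20 to 120 N. Pads are 22 mm wide; open, the fingers measure 114 mm over their backs; the gripper's body (76 mm by 85 mm) begins 54 mm behind the grasp point. The pads swing forward as they close: fully open they stand 13 mm farther back than shut.
Start: joints at [-79.544, 21.807, 74.336, -0, 83.858, -12.336], TCP at [0.213, -0.507, 0.239] pointing down, gripper open.
Joint ranges: [-178.18, 178.18], [-50.72, 133.34], [12.68, 142.11], [-81.47, 261.47], [9.98, 163.14], [-165.26, 165.26]. Speed limits (degrees/s): [136.94, 136.94, 180, 180, 180, 180].

## Interface

Orientations are given as a 3x3 rotation matrix whose columns are the frame's x, y, z axes.
In Python, from rig import env, get_image gives the robot as it stands.
- The arm moves only by the tool move_arm, never from a script. Its argument "targets" is one flat list of numbers, 6 for each row, row after row: the shift along the tool's x, y, z in mm, then the turn, a rotation vector about the tool's x, y, z in rad. A call has exactly 5 rows; each row shifts and turns the commanded pose from where the row before left it, along the tool's axes as they then stand; what a row does not reach is not made up. A row lasts 1/8 s, in which the tool goes at most 62.5 mm and 10.7 degrees, less where a joint would pass 70% of its speed; a pose out of reach is approached as far as the arm can. A call is refused whole if a number of a shift passes 62.5 or a number of a turn 0.188, either way. A call with a gripper value outside its range is refused whole. "hand" is the opening, from -1 (shut) to 1 (fully open), so that 0 is half open, set as the call begins (left out, the last holds). The fingers move at their own pace and stop on an object; "squeeze" is the grip in N (left out, the last holds). Time passes only in rows, so rows that do not move let the fingers close, or fill a call up. It gives the time, the measured TCP pose, the force and the opening at its end, in the units of the state.
- env.observe(): the state, without advancing time (a new reading comes with each control period).
- get_image(name): name is "scene" or "top" or "wrist"; returns a dict with "pixels" (400x640x3 uint8, red, green, blue), "z_map" (400x640 float32, m along the optical axis (not along the pixel's ray), 0 where there is no reading), "intrinsics" (3x3 intrinsics, pixels), "R" (3x3) and "t" (3): a world point X has camera coordinates R X + t; the wrist camera has in their place "mount" (4x4, takes a point from camera to tool coordinates, whose origin is the TCP and whose axes are the tool frame's). Camera axes: x right, y down, z forward; pixel columns grow to the right and rows downward; lengths in m; the calibration is good to about 2 mm. A picture is of the moment at which its call begins: read the wrist's pose just before it.
- env.close_job(): hands the job in, once; it reports no verdict.
The state is a dict: "time_s": time; "q": joint angles; "qvel": joint speeds; "joint_efforts": joint torques, N m; "position": TCP position; "tool_rot": TCP orientation; "ft_force": force on the tool from outside, world axes, zero at the start; "wrist_torque": the same for the moment, N m; "grip_width": finger opening in m.
Only numpy, scipy, OpenCV 4.12 (cv2) and the standard library are available. Lean on these libraries where they do the work, as an engineer would, in place of code of your own. Each camera call takes 0.05 s, during which the arm holds its last target.

## Task

Take the sliding stop out of the rail under the book ledge on the left: slide it along the T-slot to the rail's open end and lift it out there. Then feed it into the open end of the other rail, on the squaring bed to the right, and slide it along until its blade rests against the end of the bundle of books, without shoving the bundle along. Do not knock the tape roll or the glue jar about.

Things in the scene. Friction and masses are not known exactly. Their poses are not given: they have to be found in the camera images.
- stop: Sliding stop, steel, 0.3 kg, loose. Origin: centre of its T-foot's underside; z up, y along the slot, x across, away from the robot. Foot 36 (x) x 40 (y) x 8 mm; neck 12 x 30, z 8 to 20; grip block 24 (x) x 30 (y), z 20 to 95. Blade 8 mm thick (y -15 to -7) out to x = 102, z 30 to 75. Starts in the left rail's slot, axes as that rail, origin on its floor, 95 to 160 mm from the mouth.
- stop_grip (a point): Where to pinch the stop: centre of its grip block, at (0, 0, 70) mm in the stop's frame; pinch its two flat y faces, 30 mm apart (fingers close along y).
- stop_face (a point): Point on the blade's -y face, at (57, -15, 52.5) mm in the stop's frame, axes as the stop. This face, flush with the grip block's, goes against the books.
- left_rail: Fixed aluminium T-slot rail. Origin: on the table under the slot's centre line at the mouth (where the lips end); z up, x across, away from the robot, +y along the slot to its closed end at y = 220 mm (left as the robot sees it). Slot floor z = 6; channel 40 wide, z 6 to 17; two lips above it, z 17 to 23, 18 mm gap between them. Lips run from y = 0 to 220.
- left_end (a point): Middle of the left rail's open end: a bare flat ledge at slot floor height (z = 6), 64 mm wide, y = 0 to -60 mm in the rail's frame, nothing above; this point is at (0, -36, 6). The stop lifts straight up once its origin is beyond y = -22.
- ledge_edge (a point): Middle of the front edge (underside) of the slatted book ledge fixed over the left rail: at (-9, 140, 251) mm in its frame. The ledge covers x -9 to 161, y 47 to 236; books on it up to z = 334; posts at its back, x 139 to 161. No room over the stop for an upright gripper; one leaning back toward the robot (-x) by 35 degrees fits under the edge.
- right_rail: Fixed T-slot rail, the left one mirrored, with a plywood squaring bed. Origin: on the table under the slot's centre line at the mouth; z up, x across, away from the robot. Same slot section. Lips run from y = 0 to -220 mm (closed); open end at +y. Nothing above. The bed (top z = 6, low fence at its back) lies at x 32 to 217, y -275 to -25.
- right_end (a point): Middle of the right rail's open end: a flat ledge at slot floor height (z = 6), 64 mm wide, y = 0 to 60 mm in the rail's frame; this point is at (0, 38, 6). Between it and the mouth two flared cheeks (y 0 to 34, tops z = 19) guide the foot in: 63 mm apart at the outer end, 42 at the mouth.
- bundle: Bundle of seven pocket books between brown boards, loose, about 1.6 kg, 150 (x) x 110 (y) x 100 mm high, on the bed, square to the right rail, x 45 to 195 of its frame. Origin: centre of its underside; axes as the right rail. Its place along the rail varies.
- bundle_face (a point): Centre of the bundle's +y face, 52.5 mm up, at (0, 55, 52.5) mm in its frame: it faces the rail's open end, and the stop's blade must meet it. Lies at y = -80 to -145 mm of the right rail.
- tape_roll: Loose bystander: roll core lying flat, 96 mm across, 24 mm high; origin under its centre.
- glue_jar: Loose bystander: white jar with a black lid, 52 mm across, 75 mm high; origin under its centre.
Things that resemble listed ones, but are neither listed nor needed, are in the scene too. Of the things like the stop, leave any that is red; of the rest the larger one is meant.

How it is judged (in metres and radians):
On the way, in this order (a step that is already met when the one before it is completed fails the run):
1. the stop has been slid out of the slot onto the open end of the left rail (y of stop in the frame of left_rail below -0.012 m and x of stop in the frame of left_rail between -0.02 and 0.02 m and z of stop in the frame of left_rail below 0.02 m).
2. the stop has been lifted out, its foot 40 mm above the left rail's floor (height (world z) of stop above 0.046 m), for 0.1 s.
At the end, for the whole second after the job is handed in: The stop's foot is in the right rail's slot under the lips (within 4 mm of its centre line, underside 3 to 11 mm above the table, 30 mm or more in, straight and upright within 0.12 rad), its blade within 5 mm of the bundle's end; the bundle lies flat within 15 mm of its start; both at rest (x of stop in the frame of right_rail between -0.004 and 0.004 m and z of stop in the frame of right_rail between 0.003 and 0.011 m and y of stop in the frame of right_rail below -0.03 m and angle between the y axis of stop and the y axis of right_rail, either way round below 0.12 rad and angle between stop's own z axis and vertical below 0.12 rad and y of stop_face in the frame of bundle_face between -0.004 and 0.005 m and distance of bundle from where it was at the start of the episode below 0.015 m and angle between bundle's own z axis and vertical below 0.05 rad and linear speed of each of stop, bundle below 0.01 m/s); the robot touches nothing.
It fails at once if the bundle of books is shoved more than 15 mm (distance of bundle from where it was at the start of the episode above 0.015 m).
It fails at once if a bystander (tape roll or jar) is moved more than 30 mm (distance of any of tape_roll, glue_jar from where it was at the start of the episode above 0.03 m).
It also fails if it takes over 46 s, if anything falls off the work surface, if the arm or the gripper's body presses on something with over 40 N, if the wrist force passes 120 N, or if a joint passes its speed limit or range.

## Working session

There is one attempt and no reset: what is moved stays moved. The work goes in short steps, Python scripts to look and compute and a tool call to move; the robot and the scene stay as the last step left them, time stands still between calls to the robot, and variables do not carry over. Pictures are saved under pics/ and viewed, and the job is handed in when it is done.

Besides the shell and the picture viewer there is one more tool, called after "Emit:" as name(argument=value, ...) on one line, values as JSON. move_arm: Moves the arm, as the interface text tells. Its arguments: {"type":"object","properties":{"targets":{"type":"array"},"hand":{"type":"number"},"squeeze":{"type":"number"}},"required":["targets"]}

```bash
ls; mkdir -p pics
cat > h.py <<'E'
import numpy as np, cv2
from rig import env, get_image
def save(name,fn):
    im=get_image(name); cv2.imwrite('pics/'+fn,im['pixels'][:,:,::-1]); np.savez('pics/'+fn+'.npz',**im); return im
E
python3 - <<'E'
from h import *
s=env.observe(); print({k:np.round(v,3).tolist() for k,v in s.items()})
for n in ['scene','top','wrist']:
    im=save(n,n+'0.png'); print(n,im['intrinsics'].tolist(),[np.round(im[k],4).tolist() for k in im if k in('R','t','mount')])
E
```

```text
pics
{'time_s': 0.0, 'q': [-79.545, 21.842, 74.387, 0.0, 83.859, -12.336], 'qvel': [0.025, 0.064, -0.086, -0.019, -0.055, 0.088], 'joint_efforts': [-0.0, -44.846, -23.127, -0.0, 0.005, -0.0], 'position': [0.213, -0.507, 0.239], 'tool_rot': [[-0.922, -0.0, 0.387], [-0.387, 0.002, -0.922], [-0.0, -1.0, -0.001]], 'ft_force': [0.395, -0.266, 0.163], 'wrist_torque': [-0.03, -0.049, -0.015], 'grip_width': 0.086}
scene [[460.89979294534254, 0.0, 323.9353466420403], [0.0, 460.89979294534254, 198.72624589367481], [0.0, 0.0, 1.0]] [[[-0.2024, 0.9793, 0.0084], [0.7201, 0.1547, -0.6764], [-0.6637, -0.1309, -0.7365]], [0.1093, -0.3298, 1.6132]]
top [[407.49997401721157, 0.0, 311.2045834534685], [0.0, 407.49997401721157, 198.00024762729086], [0.0, 0.0, 1.0]] [[[-0.0243, -0.9995, 0.018], [-0.9844, 0.0208, -0.1747], [0.1742, -0.0219, -0.9845]], [0.0178, 0.6224, 1.0101]]
wrist [[326.53421572924964, 0.0, 322.7518723863178], [0.0, 326.53421572924964, 198.72330590790008], [0.0, 0.0, 1.0]] [[[0.0004, 0.9612, 0.2759, -0.0702], [-0.0004, -0.2759, 0.9612, -0.135], [1.0, -0.0005, 0.0003, 0.0012], [0.0, 0.0, 0.0, 1.0]]]
```

View pics/scene0.png

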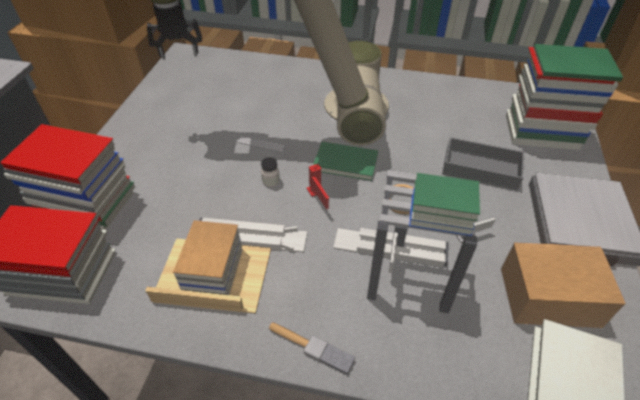

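View pics/top0.png

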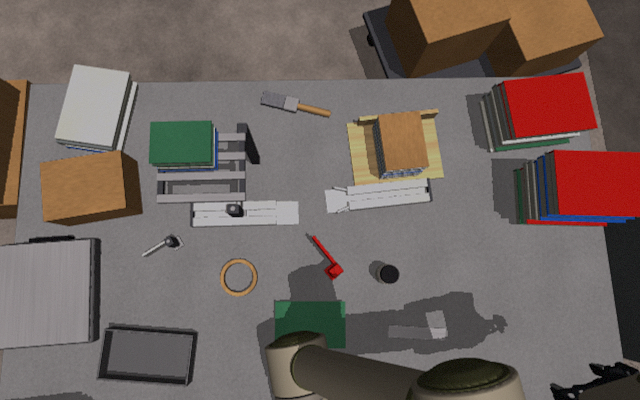

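View pics/wrist0.png

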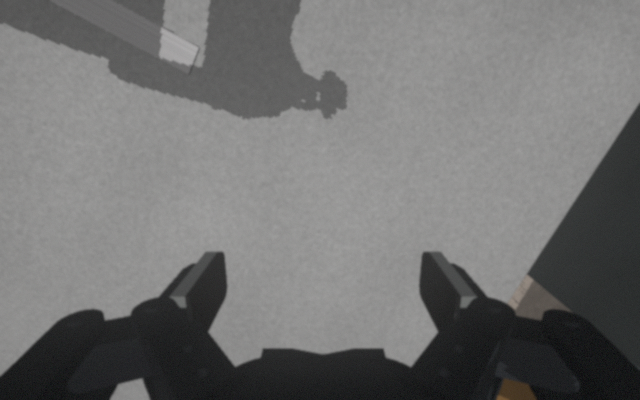

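Run:
```python
import cv2
t=cv2.imread('pics/top0.png'); cv2.imwrite('pics/top0z.png',cv2.resize(t[160:260,140:300],None,fx=5,fy=5,interpolation=cv2.INTER_CUBIC))
cv2.imwrite('pics/top0y.png',cv2.resize(t[100:220,315:455],None,fx=5,fy=5,interpolation=cv2.INTER_CUBIC))
s=cv2.imread('pics/scene0.png'); cv2.imwrite('pics/sc0z.png',cv2.resize(s[170:310,330:490],None,fx=4,fy=4,interpolation=cv2.INTER_CUBIC))
cv2.imwrite('pics/sc0y.png',cv2.resize(s[200:320,145:315],None,fx=4,fy=4,interpolation=cv2.INTER_CUBIC))
```

```text
(no output)
```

View pics/top0z.png

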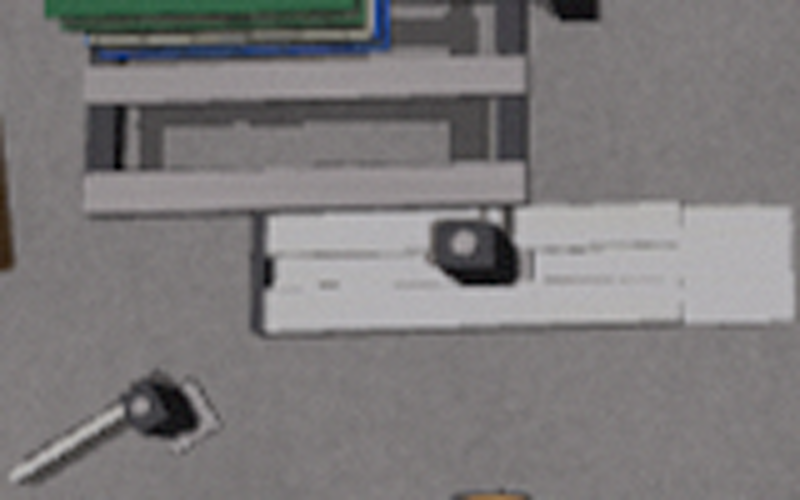

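View pics/top0y.png

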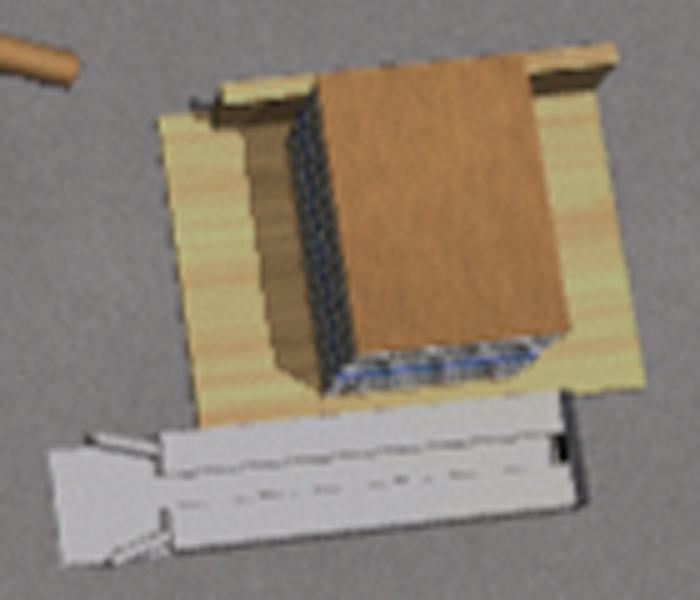

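View pics/sc0z.png

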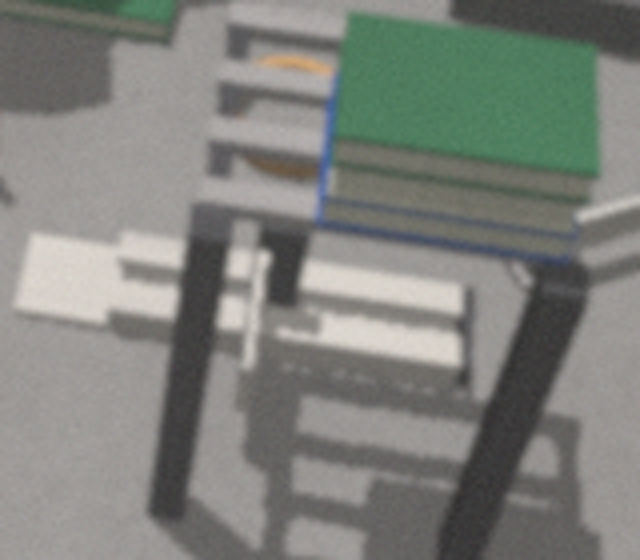

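View pics/sc0y.png

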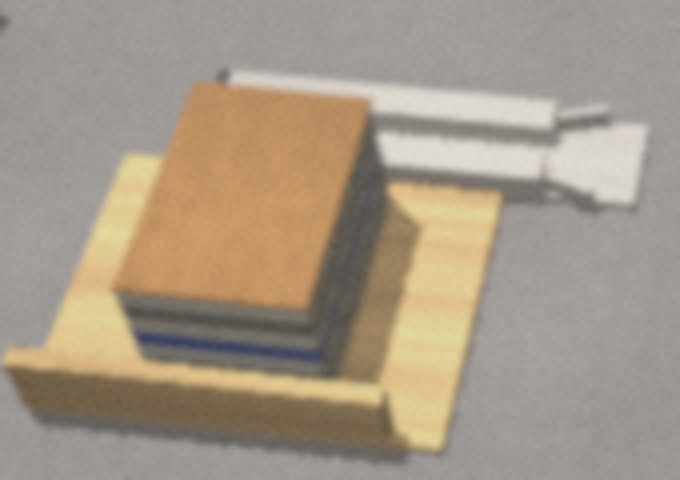

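```bash
cat >> h.py <<'E'
class Cam:
    def __init__(s,im,tool=None):
        s.K=im['intrinsics']; s.im=im
        if tool is None: s.R=im['R']; s.t=im['t']
        else:
            p,Rt=tool; M=im['mount']; Rw=Rt@M[:3,:3]; c=Rt@M[:3,3]+p; s.R=Rw.T; s.t=-Rw.T@c
        s.c=-s.R.T@s.t
    def ray(s,uv):
        uv=np.atleast_2d(uv).astype(float); d=np.c_[uv,np.ones(len(uv))]@np.linalg.inv(s.K).T; return d@s.R
    def plane(s,uv,z):
        d=s.ray(uv); return s.c+d*((z-s.c[2])/d[:,2])[:,None]
    def proj(s,X):
        x=np.atleast_2d(X)@s.R.T+s.t; x=x@s.K.T; return x[:,:2]/x[:,2:]
    def cloud(s):
        h,w=s.im['z_map'].shape; u,v=np.meshgrid(np.arange(w),np.arange(h))
        d=s.ray(np.c_[u.ravel(),v.ravel()])*s.im['z_map'].ravel()[:,None]+s.c
        return d.reshape(h,w,3)
def load(fn): return dict(np.load('pics/'+fn+'.npz'))
E
python3 - <<'E'
from h import *
C=Cam(load('top0.png')); P=C.cloud(); px=C.im['pixels'].astype(int)
np.set_printoptions(linewidth=220,precision=0,suppress=True)
print('table',np.median(P[300:320,200:260,2]))
def rail(box,name):
    u0,v0,u1,v1=box; sub=px[v0:v1,u0:u1]; m=((sub.min(2)>165)&(sub.max(2)-sub.min(2)<25)).astype(np.uint8)
    n,l,st,ce=cv2.connectedComponentsWithStats(m); 
    for i in range(1,n):
        if st[i,4]>15:
            v,u=np.nonzero(l==i); Z=P[v+v0,u+u0]; print(name,st[i]+np.array([u0,v0,0,0,0]),'med',np.median(Z,0)*1000,Z.min(0)*1000,Z.max(0)*1000)
rail((180,190,305,235),'L'); rail((315,170,440,220),'R')
print('stoptop');print(P[200:222:2,222:248:2,2]*1000); print(px[200:222:2,222:248:2].mean(2))
print((P[140:230:6,320:440:6,2]*1000))
E
```

```text
table -0.00025788202505927504
L [ 194  201  105   25 1605] med [586. 143.  18.] [437.  27.  -1.] [ 627.  318. 1103.]
L [194 203  33   7 212] med [612. 275.  23.] [437.  27.  17.] [ 622.  317. 1103.]
R [348 179  79  16 539] med [ 657. -201.   22.] [ 437. -310.   -0.] [ 675.   27. 1103.]
R [ 325  188  104   25 1343] med [ 625. -162.    8.] [ 437. -314.    0.] [ 653.   27. 1103.]
stoptop
[[ 263.  266.  265.  263.  265.  266.  263.  262.  264.  264.  264.  266.   -1.]
 [ 258.  251.  254.  254.   24.   22.   23.   22.   81.   78.   52.   25.   21.]
 [  20.   21.   20.   24.   22.   22.   20.   23.   81.   83.   47.   24.   19.]
 [  21.   26.   22.  103.   97.   96.  101.   99.  104.   83.   47.   20.   22.]
 [  21.   26.   21.  100.  102.  104.  107.  100.  101.   84.   47.   22.   23.]
 [  23.   22.   19.   99.  100.  104.  105.  100.  102.   81.   51.   18.   14.]
 [   4.    5.    9.  103. 1103.  102.  100.   98.  102.   80.   50.   16.   10.]
 [   6.    6.    7.   92.   98.   95.   95.   94.   93.   82.   51.   14.   11.]
 [   4.    4.    5.    5.    4.   59.   60.   54.   55.   53.   
[... 1774 characters left out ...]
  -1.  26.  24.  21.  23.  26.  25.  23.  23.  23.  22.  23.   5.   9.  23.   3.]
 [ -3.   8.   4.   5.   8.  23.  23.   8.   7.   8.   7.   7.   5.   2.   5.   6.   6.  20.  21.  -2.]
 [ -1.   5.   5.   6.   1.   5.   7.   5.  23.  19.  20.  21.  22.  23.  23.  22.  23.  21.  23.  -1.]
 [  0.   0.   5.   5.   4.  24.  25.  23.  22.  20.  24.  20.   4.  -3.   0.  -1.  -3.   2.  -2.  -1.]
 [  0.  -3.   6.  17.   0.  -0.  -4.  -1.  -5.  -3.  -2.  -1.  -2.  -0.  -0.   1.   0.  -3.  -1.   0.]
 [ -3.  -0.  -2.   0.  -1.  -0.  -1.   2.  -2.   0.   1.  -1.   2.   3.  -0.   0.  -1.  -4.  -1.   1.]
 [ -2.  -4.  -0.   0.   2.  -1.  -6.  -2.  -2.  -4.  -3.   2.  -2.  -4.  -2.  -2.   0.  -0.  -3.  -0.]]
```

```bash
cat >> h.py <<'E'
def cross(prof,th,rising):
    # subpixel crossing indices
    p=prof-th; i=np.nonzero((p[:-1]<0)&(p[1:]>=0) if rising else (p[:-1]>=0)&(p[1:]<0))[0]
    return i+p[i]/(p[i]-p[i+1])
def fitl(Q):
    # robust line through Nx2 world points, returns point, dir, rms
    Q=np.asarray(Q)
    for _ in range(4):
        vx,vy,x0,y0=cv2.fitLine(Q[:,:2].astype(np.float32),cv2.DIST_HUBER,0,0.01,0.01).ravel()
        r=(Q[:,0]-x0)*vy-(Q[:,1]-y0)*vx; k=abs(r)<max(2*np.median(abs(r)),5e-4); Q=Q[k]
    return np.array([x0,y0]),np.array([vx,vy]),r[k].std(),len(Q)
E
python3 - <<'E'
from h import *
C=Cam(load('top0.png')); g=C.im['pixels'].astype(float).mean(2)
print(C.c)
np.set_printoptions(linewidth=220,precision=1,suppress=True)
for c in (200,215,255,265,285,292): print(c,g[196:232,c])
for c in (330,340,355,375,400,420): print(c,g[176:218,c])
for r in (205,212,220): print(r,g[r,268:304])
for r in (190,200,206): print(r,g[r,320:356])
E
```

```text
[0.437089   0.02702505 1.10277232]
200 [143.7 144.  144.3 148.3 147.  103.7 105.  166.7 180.7 179.7 178.  178.7 178.3 178.  155.7 156.7 180.  177.  178.3 177.  177.3 173.  173.  179.  177.7 179.  177.  178.  180.  166.3 119.7  98.7 126.  121.  119.3 121. ]
215 [143.  142.  143.7 146.3 137.7 104.  143.  182.  181.  182.7 176.3 177.7 178.  178.3 154.7 153.3 180.3 176.  180.3 179.3 174.  179.  179.3 178.7 179.7 177.3 177.3 178.  183.3 146.3  93.3 118.  121.3 124.  127.3 124.3]
255 [118.  118.  119.7 115.3 118.3 154.3 178.  178.  176.3 177.7 176.7 180.7 180.  143.  139.  181.7 177.3 178.7 177.3 163.3 163.  179.  180.  180.3 177.3 175.3 177.7 179.  145.   92.7 116.3 124.7 125.3 122.3 123.  122.3]
265 [115.  120.7 117.7 115.3 135.3 166.7 179.3 175.3 174.3 178.  176.  178.3 165.7 161.  179.7 178.7 178.  179.7 177.3 168.7 166.3 177.7 178.  177.3 179.  177.3 180.7 181.7 136.7  94.3 126.  124.  125.7 126.7 125.7 125.7]
285 [122.7 121.  124.3 119.3 128.7 158.7 178.  177.3 178.3 179.  177.7 180.  180.7 177.7 177.  178.  178.  178.3 177.3 177.  179.  179.  178.7 178.  178.  180.3 177.7 178.3 149.
[... 2450 characters left out ...]
0.3 122.3 127.7 127.  122.3 120.7]
190 [124.7 122.7 120.3 125.3 140.7 165.7 166.7 167.7 166.  165.3 174.3 181.7 185.  181.3 177.7 160.7 150.7 140.3 141.  128.3 115.3 116.7 120.  124.7 137.  143.7 138.3 147.7 182.  179.7 179.7 178.  178.3 177.  178.3 180. ]
200 [121.  125.3 123.3 124.3 118.7 133.3 183.3 177.7 176.7 178.7 177.3 179.3 177.7 177.  177.  178.7 178.  179.  178.  178.3 179.  177.7 179.  178.7 182.3 178.  180.  181.3 182.3 179.7 170.7 157.7 163.3 163.7 164.3 172. ]
206 [120.  122.  124.7 119.3 120.7 112.7 123.7 180.3 177.7 176.7 178.3 176.3 178.3 179.7 180.  179.3 174.7 179.3 175.7 179.7 175.  177.3 179.  178.  170.7 149.3 144.  136.  145.  147.  180.  178.  179.3 178.7 179.7 175.7]
```

Run:
```python
from h import *
C=Cam(load('top0.png')); g=C.im['pixels'].astype(float).mean(2); P=C.cloud()
def col(cs,r0,r1,th,rising,z,last):
    uv=[]
    for c in cs:
        k=cross(g[r0:r1,c],th,rising)
        if len(k): uv.append([c,r0+k[-1 if last else 0]])
    return C.plane(uv,z)
def row(rs,c0,c1,th,rising,z,last):
    uv=[]
    for r in rs:
        k=cross(g[r,c0:c1],th,rising)
        if len(k): uv.append([c0+k[-1 if last else 0],r])
    return C.plane(uv,z)
def show(n,F): print(n,F[0].round(4),'ang of dir vs y',np.degrees(np.arctan2(-F[1][0]*np.sign(F[1][1]),abs(F[1][1]))).round(2),F[2].round(5),F[3])
Ln=fitl(col(range(200,274),215,234,140,False,.023,False)); show('L near',Ln)
Lln=fitl(col(range(279,295),215,234,145,False,.006,False)); show('L ledge near',Lln)
Llf=fitl(col(range(279,295),192,206,150,True,.006,False)); show('L ledge far',Llf)
Lf=fitl(col(range(247,274),192,206,150,True,.023,False)); show('L far',Lf)
Le=fitl(row(range(204,222),285,304,150,False,.006,True)); show('L end',Le)
Rn=fitl(col(range(352,424),195,216,140,False,.023,True)); show('R near',Rn)
Rln=fitl(col(range(328,337),195,218,145,False,.006,True)); show('R ledge near',Rln)
Rlf=fitl(col(range(328,334),180,200,150,True,.006,False)); show('R ledge far',Rlf)
Re=fitl(row(range(193,211),318,335,150,True,.006,False)); show('R end',Re)
def isect(F,G):
    A=np.c_[F[1],-G[1]]; s=np.linalg.solve(A,G[0]-F[0]); return F[0]+s[0]*F[1]
for n,near,lf,e,sg in(('L',Ln,Llf,Le,1),('R',Rn,Rlf,Re,-1)):
    d=near[1]*np.sign(near[1][1]); x=np.array([d[1],-d[0]]); 
    c1=near[0]; w=(lf[0]-near[0])@x
    print(n,'y axis',d,'yaw',np.degrees(np.arctan2(-d[0],d[1])),'width near23->farledge6',w)
    c=c1+x*.032; cc=(c,d); 
    o=isect(cc,e); print(' end pt',o,'mouth',o+sg*d*.06)
# stop top
z=P[...,2]; m=np.zeros(z.shape,np.uint8); m[200:222,220:250]=((z>.088)&(z<.115))[200:222,220:250]
v,u=np.nonzero(m); q=P[v,u]; print('stop top',len(u),q.mean(0),u.min(),u.max(),v.min(),v.max())
y=q[:,1]
b=np.median(P[120:170,385:420,2]); print('bundle top z',b)
hsv=cv2.cvtColor(C.im['pixels'],cv2.COLOR_RGB2HSV)
mb=np.zeros(z.shape,np.uint8); mb[105:180,370:435]=((z>.097)&(z<.115))[105:180,370:435]
ct=max(cv2.findContours(mb,0,1)[0],key=cv2.contourArea); r=cv2.minAreaRect(ct); W=C.plane(cv2.boxPoints(r),.106); print('bundle corners',W[:,:2].round(4),np.linalg.norm(W[0]-W[1]),np.linalg.norm(W[1]-W[2]),W.mean(0))
for n,(u,v) in dict(tape=(238,277),jar=(388,273),decoy=(335,270)).items(): print(n,P[v-2:v+3,u-2:u+3,2].max(),C.plane([[u,v]],.075 if n=='jar' else .02).round(3))
```

```text
L near [0.5609 0.2025] ang of dir vs y 0.32 0.00022 73
L ledge near [0.561  0.0772] ang of dir vs y 0.12 0.00015 13
L ledge far [0.625  0.0704] ang of dir vs y -1.71 0.00018 13
L far [0.6244 0.1461] ang of dir vs y -0.6 0.00014 15
L end [0.5885 0.0389] ang of dir vs y -89.01 0.00018 11
R near [ 0.6046 -0.2012] ang of dir vs y 5.17 0.00022 71
R ledge near [ 0.5909 -0.0517] ang of dir vs y 6.6 0.00021 6
R ledge far [ 0.6542 -0.0507] ang of dir vs y 1.42 0.00022 5
R end [ 0.6207 -0.0368] ang of dir vs y -84.99 0.00042 18
L y axis [-0.0055074   0.99998486] yaw 0.31555218 width near23->farledge6 0.06338621
 end pt [0.59378934 0.03901789] mouth [0.5934589  0.09901698]
R y axis [-0.09003502  0.9959386 ] yaw 5.1656213 width near23->farledge6 0.06300453
 end pt [ 0.62184936 -0.03672741] mouth [ 0.62725145 -0.09648373]
stop top 126 [0.5898236  0.19876381 0.1001563 ] 227 239 205 214
bundle top z 0.10528102893995361
bundle corners [[ 0.8274 -0.1708]
 [ 0.8435 -0.2834]
 [ 0.6885 -0.2951]
 [ 0.6735 -0.1853]] 0.11374481798398665 0.15552882137968535 [ 0.75823637 -0.23366097  0.106     ]
tape 0.003236315223476449 [[0.424 0.198 0.02 ]]
jar 0.07770649816751551 [[ 0.425 -0.182  0.075]]
decoy 0.10244433937507091 [[ 0.436 -0.055  0.02 ]]
```

```bash
cat >> h.py <<'E'
from scipy.spatial.transform import Rotation as Ro
def tool(yaw,tilt):  # deg: jaw axis z=-rail y, leaning back to robot by tilt
    s,c=np.sin(np.radians(tilt)),np.cos(np.radians(tilt))
    R=np.array([[-c,s,0],[0,0,-1],[-s,-c,0]]).astype(float)
    return Ro.from_euler('z',yaw,degrees=True).as_matrix()@R
def plan(wps,p=None,R=None,step=50,rstep=.17,pad=True):
    s=env.observe(); p=s['position'] if p is None else p; R=s['tool_rot'] if R is None else R
    p=np.array(p,float);R=np.array(R,float); rows=[]
    for (q,Q) in wps:
        q=np.array(q,float); rv=Ro.from_matrix(R.T@Q).as_rotvec()
        n=max(1,int(np.ceil(np.linalg.norm(q-p)*1000/step-.05)),int(np.ceil(np.linalg.norm(rv)/rstep)))
        p0,R0=p.copy(),R.copy()
        for i in range(1,n+1):
            a=p0+(q-p0)*i/n; T=R0@Ro.from_rotvec(rv*i/n).as_matrix()
            d=np.round(R.T@(a-p)*1000,1); w=np.round(Ro.from_matrix(R.T@T).as_rotvec(),3)
            rows.append([float(x) for x in (*d,*w)]); p=p+R@d/1000; R=R@Ro.from_rotvec(w).as_matrix()
    while pad and len(rows)%5: rows.append([0]*6)
    for i in range(0,len(rows),5): print(str([x if x else 0 for r in rows[i:i+5] for x in r]).replace(' ',''))
    print('end',p.round(4),len(rows))
E
python3 - <<'E'
from h import *
T=tool(.3,35)
plan([([.40,-.15,.30],T),([.485,.2,.235],T)],step=55)
E
```

```text
[-38.8,-7.6,-32.1,0.015,0.047,0.075,-37.8,-5.2,-33.8,0.015,0.048,0.076,-36.4,-2.9,-35.5,0.015,0.047,0.075,-34.8,-0.8,-37.1,0.016,0.048,0.075,-33.0,1.1,-38.8,0.015,0.047,0.076]
[-31.0,3.0,-40.3,0.015,0.048,0.075,-28.8,4.6,-41.8,0.015,0.047,0.076,-26.3,6.1,-43.2,0.015,0.048,0.075,-4.8,14.7,-49.9,0,0,0,-4.8,14.7,-50.0,0,0,0]
[-4.9,14.8,-49.9,0,0,0,-4.8,14.7,-49.9,0,0,0,-4.8,14.7,-50.0,0,0,0,-4.8,14.7,-49.9,0,0,0,-4.9,14.8,-49.9,0,0,0]
end [0.485 0.2   0.235] 15
```

Emit:
move_arm(targets=[-38.8,-7.6,-32.1,0.015,0.047,0.075,-37.8,-5.2,-33.8,0.015,0.048,0.076,-36.4,-2.9,-35.5,0.015,0.047,0.075,-34.8,-0.8,-37.1,0.016,0.048,0.075,-33.0,1.1,-38.8,0.015,0.047,0.076], hand=1)

```text
time_s: 0.78
position: [0.3304, -0.2825, 0.2775]
tool_rot: [[-0.915, 0.375, 0.149], [-0.149, 0.03, -0.988], [-0.375, -0.926, 0.029]]
ft_force: [1.8, -0.3, 0.3]
grip_width: 0.0852
```

Emit:
move_arm(targets=[-31.0,3.0,-40.3,0.015,0.048,0.075,-28.8,4.6,-41.8,0.015,0.047,0.076,-26.3,6.1,-43.2,0.015,0.048,0.075,-4.8,14.7,-49.9,0,0,0,-4.8,14.7,-50.0,0,0,0])

```text
time_s: 1.4
position: [0.4242, -0.0487, 0.2815]
tool_rot: [[-0.818, 0.575, 0.004], [-0.004, 0.001, -1.0], [-0.575, -0.818, 0.001]]
ft_force: [0.6, -1.7, 0.3]
grip_width: 0.0852
```

Emit:
move_arm(targets=[-4.9,14.8,-49.9,0,0,0,-4.8,14.7,-49.9,0,0,0,-4.8,14.7,-50.0,0,0,0,-4.8,14.7,-49.9,0,0,0,-4.9,14.8,-49.9,0,0,0])

```text
time_s: 2.02
position: [0.4851, 0.2018, 0.2344]
tool_rot: [[-0.819, 0.574, 0.006], [-0.005, 0.003, -1.0], [-0.574, -0.819, 0.001]]
ft_force: [0.5, -1.7, 0.7]
grip_width: 0.0854
```

Run:
```python
from h import *
s=env.observe(); im=save('wrist','w1.png'); np.savez('pics/w1s.npz',p=s['position'],R=s['tool_rot'])
print(s['time_s'],np.round(s['position'],4),np.round(s['tool_rot'],3).tolist(),np.round(s['q'],1),np.round(s['qvel'],1),s['ft_force'])
```

```text
2.025 [0.4851 0.2018 0.2344] [[-0.819, 0.574, 0.006], [-0.005, 0.003, -1.0], [-0.574, -0.819, 0.001]] [ 13.2   9.4 101.5 -12.9  35.5 111.1] [ 59.4  33.8 -27.3 -58.5   2.2  97.2] [ 0.45052692 -1.66593758  0.74583497]
```

View pics/w1.png

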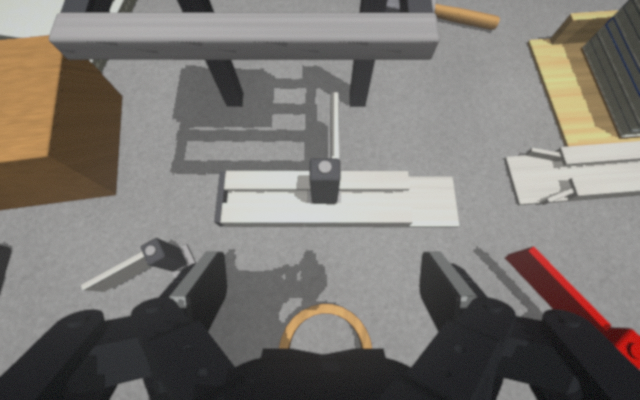

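Run:
```python
from h import *
s=env.observe(); im=save('wrist','w2.png'); np.savez('pics/w2s.npz',p=s['position'],R=s['tool_rot'])
print(s['time_s'],np.round(s['position'],4),np.round(s['qvel'],1))
C=Cam(im,(s['position'],s['tool_rot'])); P=C.cloud(); g=im['pixels'].astype(float).mean(2)
np.set_printoptions(linewidth=220,precision=0,suppress=True)
print(g[150:210:4,300:352:3]); print(P[150:210:4,300:352:3,2]*1000)
cv2.imwrite('pics/w2z.png',cv2.resize(im['pixels'][80:240,205:475,::-1],None,fx=2.9,fy=2.9,interpolation=cv2.INTER_CUBIC))
```

```text
2.075 [0.4856 0.206  0.2334] [ -6.7  -3.4   4.    9.7   0.5 -18.9]
[[159. 154. 154. 113. 106. 106. 104. 104. 104. 105. 105. 141. 125. 192. 208. 155. 151. 152.]
 [151. 152. 153. 113. 105. 104. 104. 102. 104. 102. 105. 141. 124. 193. 208. 153. 153. 151.]
 [151. 153. 143. 110. 109.  97.  94.  95.  95.  96.  96. 114. 122. 153. 156. 149. 154. 154.]
 [112. 113. 107. 107. 106.  87.  96.  99. 115. 169. 175. 158. 107.  97.  96. 121. 152. 152.]
 [104. 106. 109. 106. 105.  86.  97.  97. 162. 181. 180. 182. 139.  98.  99. 123. 152. 150.]
 [150. 149. 146. 149. 149.  98.  99. 100. 118. 173. 178. 168. 112. 101.  98. 126. 172. 173.]
 [215. 204. 204. 205. 202. 106. 100. 101. 100.  95.  98. 100. 101.  99. 101. 146. 213. 214.]
 [205. 151. 147. 149. 142.  90.  95.  96.  96.  95.  96.  96.  95.  94.  92. 148. 213. 213.]
 [199. 150. 148. 149. 147.  82.  72.  70.  69.  69.  70.  68.  68.  68.  71. 178. 212. 213.]
 [177. 148. 145. 146. 146.  88.  71.  70.  70.  69.  69.  68.  71.  69.  78. 196. 214. 213.]
 [124. 123. 122. 122. 109.  82.  69.  67.  72.  67.  70.  69.  70.  70.  82. 131. 135. 135.]
 [149. 148
[... 1058 characters left out ...]
0. 100. 102. 101. 101. 100. 101.  23.  24.  24.]
 [ 22.  23.  23.  23.  24.  94.  95.  94.  95.  95.  94.  96.  96.  94.  95.  23.  23.  25.]
 [ 22.  24.  23.  23.  23.  83.  84.  85.  85.  84.  84.  85.  85.  85.  83.  23.  24.  24.]
 [  8.   8.   7.   7.  13.  70.  73.  74.  73.  73.  73.  74.  74.  73.  72.   7.   6.   7.]
 [  7.   6.   7.   5.  14.  57.  62.  61.  61.  62.  61.  60.  60.  62.  56.   5.   6.   7.]
 [  7.   6.   6.   7. 384.  42.  49.  48.  49.  48.  48.  49.  48.  48.  14.   5.   5.   5.]
 [  7.   8.   6.   6.  15.  15.  36.  33.  36.  36.  36.  36.  35.  34.  14.   6.   7.   8.]
 [ 23.  24.  23.  23.  23.  25.  26.  25.  22.  24.  23.  25.  23.  24.  23.  23.  24.  24.]]
```

View pics/w2z.png

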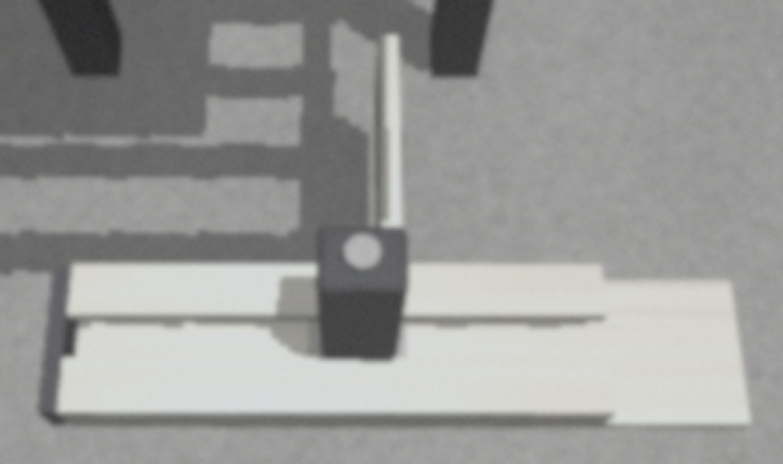

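Run:
```python
from h import *
d=np.load('pics/w2s.npz'); C=Cam(load('w2.png'),(d['p'],d['R'])); g=C.im['pixels'].astype(float).mean(2); P=C.cloud(); z=P[...,2]
m=((z>.096)&(z<.112)).astype(np.uint8); m[:,:290]=0;m[:,360:]=0;m[:140]=0;m[215:]=0
v,u=np.nonzero(m); q=P[v,u]; print('top n',len(u),'mean',q.mean(0),'x',np.percentile(q[:,0],[2,98]),'y',np.percentile(q[:,1],[1,99]),'z',np.median(q[:,2]))
# two view: cap (bright disc) centroid
def cap(C,box,th):
    u0,v0,u1,v1=box; s=C.im['pixels'][v0:v1,u0:u1].astype(float).mean(2); w=np.clip(s-th,0,None); 
    vv,uu=np.mgrid[v0:v1,u0:u1]; return np.array([(w*uu).sum(),(w*vv).sum()])/w.sum()
a=cap(C,(320,160,338,173),110); T=Cam(load('top0.png')); b=cap(T,(229,205,237,212),90); print(a,b)
def tri(c1,p1,c2,p2):
    d1=c1.ray(p1)[0];d2=c2.ray(p2)[0]; s=np.linalg.lstsq(np.c_[d1,-d2],c2.c-c1.c,rcond=None)[0]; A=c1.c+s[0]*d1;B=c2.c+s[1]*d2; return (A+B)/2,np.linalg.norm(A-B)
print('tri cap',tri(C,a,T,b))
def colz(cs,r0,r1,th,rising,zz,last):
    uv=[[c,r0+cross(g[r0:r1,c],th,rising)[-1 if last else 0]] for c in cs if len(cross(g[r0:r1,c],th,rising))]; return fitl(C.plane(uv,zz))
n=colz(range(232,405),212,232,170,False,.023,False); print('near edge z23',n, 'yaw',np.degrees(np.arctan(-n[1][0]/n[1][1])))
f=colz(range(350,405),160,180,185,True,.023,False); print('far edge',f)
uv=[[400+cross(g[r,400:470],185,False)[-1],r] for r in range(185,222)]; e=fitl(C.plane(uv,.006)); print('end',e)
```

```text
top n 734 mean [0.59291406 0.19985181 0.10157649] x [0.58284428 0.60526925] y [0.18562366 0.21419304] z 0.10123513282503177
[329.63493701 166.11629907] [232.22700035 208.07613676]
tri cap (array([0.59166477, 0.19932925, 0.11166026]), np.float64(0.00047611032277802666))
near edge z23 (array([0.56290704, 0.18983656], dtype=float32), array([ 0.0068542, -0.9999765], dtype=float32), np.float64(8.751131922665608e-05), 173) yaw 0.3927197
far edge (array([0.62714565, 0.14182386], dtype=float32), array([ 0.00221832, -0.99999756], dtype=float32), np.float64(0.00010721832553243802), 55)
end (array([0.5919488, 0.0381858], dtype=float32), array([0.99995553, 0.00942757], dtype=float32), np.float64(7.98264125415608e-05), 37)
```

Run:
```python
from h import *
s=env.observe(); print(np.round(s['position'],4),np.round(s['qvel'],1))
T=tool(.35,35); a=T[:,1]; tgt=np.array([.594,.1997,.076])+.011*a
plan([(tgt-.05*a,T)],step=32)
```

```text
[0.4849 0.2038 0.2334] [-5.3 -3.   2.5  4.2  0.6 -9.1]
[0.2,30.5,1.0,0,0.001,0,0.1,30.5,1.0,0.001,0.001,0.001,0.2,30.5,1.0,0,0,0,0.2,30.5,1.0,0,0.001,0,0.2,30.5,0.9,0.001,0.001,0]
end [0.5716 0.1996 0.1079] 5
```

Emit:
move_arm(targets=[0,30.5,0,0,0,0,0,30.5,0,0,0,0,0,30.5,0,0,0,0,0,30.5,0,0,0,0,0,30,0,0,0,0])

```text
time_s: 2.75
position: [0.5728, 0.1992, 0.1095]
tool_rot: [[-0.819, 0.574, 0.004], [-0.004, 0.002, -1.0], [-0.574, -0.819, 0.001]]
ft_force: [0.7, 0.2, 0.4]
grip_width: 0.0852
```

Run:
```python
from h import *
s=env.observe(); im=save('wrist','w3.png')
s=env.observe(); print(s['time_s'],np.round(s['position'],4),np.round(s['qvel'],1),np.round(s['tool_rot'],3).tolist(),s['ft_force'])
T=tool(.35,35); a=T[:,1]; tgt=np.array([.594,.1997,.076])+.011*a
plan([(tgt,T)],step=12)
```

```text
2.8 [0.5735 0.1987 0.1065] [ 0.7 -3.4  1.7  2.5  4.5 -2.3] [[-0.821, 0.571, 0.004], [-0.004, 0.001, -1.0], [-0.571, -0.821, 0.002]] [ 0.21138949 -1.54213633 -3.02227089]
[0.1,11.9,-0.3,-0.001,0,0.001,0.2,12.0,-0.2,0,-0.001,0.001,0.1,11.9,-0.2,-0.001,0,0.001,0.2,12.0,-0.3,-0.001,0,0,0,0,0,0,0,0]
end [0.6003 0.1998 0.067 ] 5
```

View pics/w3.png

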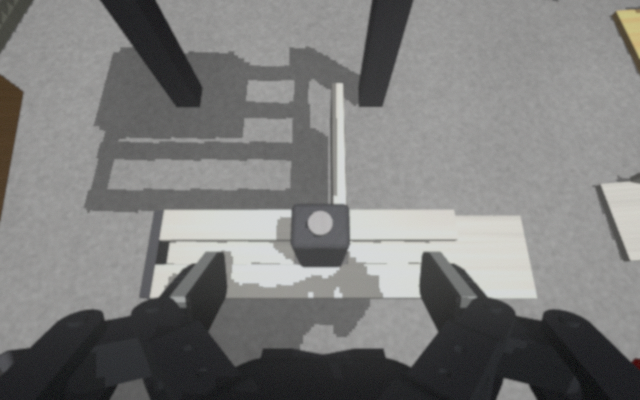

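Emit:
move_arm(targets=[0,12,0,0,0,0,0,12,0,0,0,0,0,12,0,0,0,0,0,12,0,0,0,0,0,0,0,0,0,0])

```text
time_s: 3.42
position: [0.6, 0.2001, 0.0701]
tool_rot: [[-0.82, 0.573, 0.005], [-0.005, 0.002, -1.0], [-0.573, -0.82, 0.001]]
ft_force: [-0.7, 0.5, -1.2]
grip_width: 0.0854
```

Emit:
move_arm(targets=[0,0,0,0,0,0,0,0,0,0,0,0,0,0,0,0,0,0,0,0,0,0,0,0,0,0,0,0,0,0], hand=-1, squeeze=70)

```text
time_s: 4.05
position: [0.6, 0.2003, 0.0714]
tool_rot: [[-0.818, 0.575, 0.005], [-0.005, 0.002, -1.0], [-0.575, -0.818, 0.001]]
ft_force: [-1.4, 0.3, 3.2]
grip_width: 0.0291
```

Run:
```python
from h import *
s=env.observe(); im=save('wrist','w4.png')
s=env.observe(); print(s['time_s'],np.round(s['position'],4),np.round(s['qvel'],1),np.round(s['tool_rot'],3).tolist(),s['ft_force'],s['wrist_torque'],s['grip_width'])
```

```text
4.1 [0.6    0.2003 0.0714] [ 0.   0.  -0.   0.1 -0.   0.1] [[-0.818, 0.575, 0.005], [-0.005, 0.002, -1.0], [-0.575, -0.818, 0.001]] [-1.34078069  0.61501252  4.05851496] [0.04928881 0.17213133 0.0691395 ] 0.029160618239726342
```

View pics/w4.png

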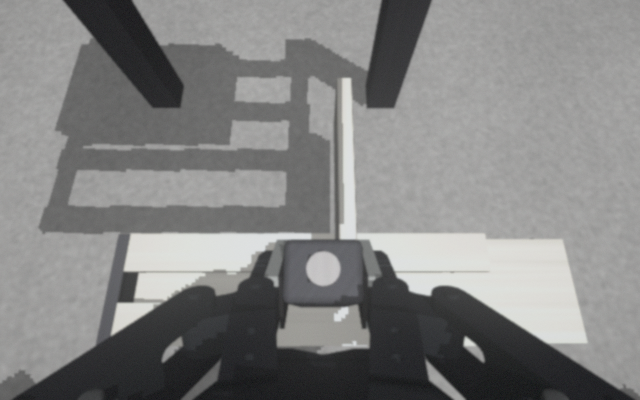

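Emit:
move_arm(targets=[0,0,8,0,0,0,0,0,12,0,0,0,0,0,14,0,0,0,0,0,14,0,0,0,0,0,14,0,0,0])

```text
time_s: 4.72
position: [0.6005, 0.1375, 0.0714]
tool_rot: [[-0.818, 0.575, 0.005], [-0.004, 0.002, -1.0], [-0.575, -0.818, 0.001]]
ft_force: [0.0, 4.1, 3.4]
grip_width: 0.0293
```

Emit:
move_arm(targets=[0,0,16,0,0,0,0,0,16,0,0,0,0,0,16,0,0,0,0,0,16,0,0,0,0,0,11,0,0,0])

```text
time_s: 5.35
position: [0.6007, 0.0623, 0.0714]
tool_rot: [[-0.819, 0.574, 0.004], [-0.004, 0.002, -1.0], [-0.574, -0.819, 0.001]]
ft_force: [-0.1, 4.3, 4.1]
grip_width: 0.0293
```

Run:
```python
from h import *
im=save('wrist','w5.png');im=save('top','top5.png')
cv2.imwrite('pics/top5z.png',cv2.resize(im['pixels'][160:260,170:330,::-1],None,fx=4,fy=4,interpolation=cv2.INTER_CUBIC))
s=env.observe(); print(s['time_s'],np.round(s['position'],4),np.round(s['qvel'],1),np.round(s['tool_rot'],3).tolist(),s['ft_force'],s['wrist_torque'],s['grip_width'])
```

```text
5.45 [0.6008 0.0617 0.0714] [ 1.   0.1 -0.1 -3.9 -0.6  4.3] [[-0.818, 0.575, 0.003], [-0.004, 0.001, -1.0], [-0.575, -0.818, 0.002]] [ 0.08569215 -3.00457383  4.45188219] [-0.63954633  0.10704766 -0.31567109] 0.029041587563805257
```

View pics/w5.png

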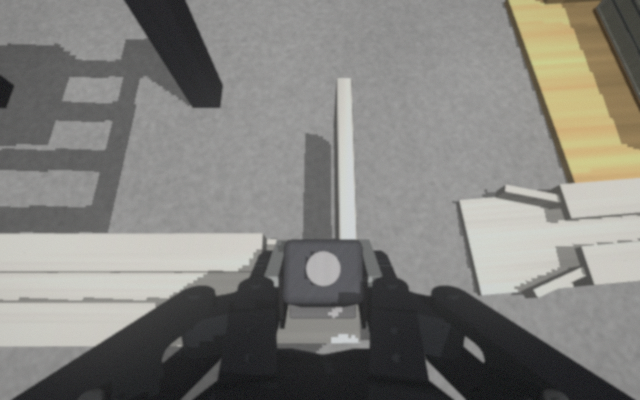

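View pics/top5z.png

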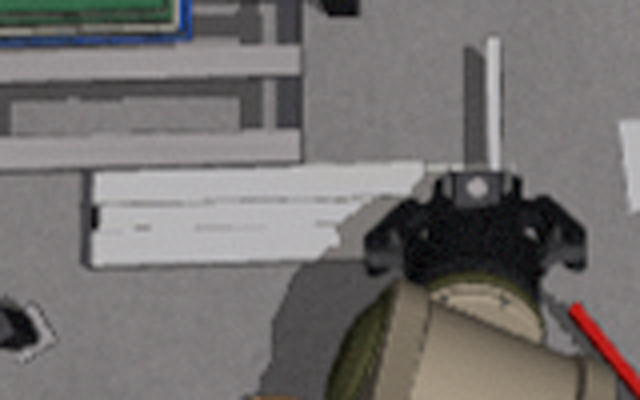

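Run:
```python
from h import *
s=env.observe(); p=s['position']; T=tool(.25,35);T2=tool(5.15,35)
u=p+[0,0,.07]
plan([(u,T)],step=14); plan([([.6238+.0065,-.0587,u[2]],T2)],p=u,R=T,step=27)
```

```text
[-8.0,-11.5,0,0,0,0,-8.1,-11.4,0,-0.001,0,0,-8.0,-11.5,0.1,0,0,-0.001,-8.1,-11.4,0,0,0,0,-8.0,-11.5,0,-0.001,0,0]
end [0.6008 0.0617 0.1414] 5
[-4.7,3.3,24.1,-0.01,-0.014,0,-4.5,3.1,24.2,-0.01,-0.014,0,-4.0,2.8,24.3,-0.009,-0.014,0,-3.7,2.7,24.4,-0.01,-0.014,0,-3.4,2.3,24.4,-0.01,-0.014,0]
end [ 0.6303 -0.0587  0.1414] 5
```

Emit:
move_arm(targets=[-8,-11.5,0,0,0,0,-8,-11.5,0,0,0,0,-8,-11.5,0,0,0,0,-8,-11.5,0,0,0,0,-8,-11.5,0,0,0,0])

```text
time_s: 6.08
position: [0.5993, 0.0633, 0.1402]
tool_rot: [[-0.821, 0.571, 0.005], [-0.005, 0.002, -1.0], [-0.571, -0.821, 0.001]]
ft_force: [0.7, 0.8, -3.3]
grip_width: 0.0291
```

Emit:
move_arm(targets=[-4.7,3.3,24.1,-0.01,-0.014,0,-4.5,3.1,24.2,-0.01,-0.014,0,-4,2.8,24.3,-0.009,-0.014,0,-3.7,2.7,24.4,-0.01,-0.014,0,-3.4,2.3,24.4,-0.01,-0.014,0])

```text
time_s: 6.7
position: [0.6291, -0.0576, 0.1398]
tool_rot: [[-0.818, 0.569, 0.091], [-0.075, 0.052, -0.996], [-0.571, -0.821, -0.0]]
ft_force: [-0.4, 0.4, -2.9]
grip_width: 0.0291
```

Emit:
move_arm(targets=[0,0,0,0,0,0,0,0,0,0,0,0,0,0,0,0,0,0,0,0,0,0,0,0,0,0,0,0,0,0])

```text
time_s: 7.32
position: [0.6298, -0.0567, 0.1413]
tool_rot: [[-0.816, 0.571, 0.091], [-0.075, 0.051, -0.996], [-0.574, -0.819, 0.001]]
ft_force: [0.3, -0.2, -2.4]
grip_width: 0.0294
```

Run:
```python
from h import *
s=env.observe(); print(s['time_s'],np.round(s['position'],4),np.round(s['qvel'],1),np.round(s['tool_rot'],4).tolist(),s['ft_force'],s['grip_width'])
im=save('wrist','w6.png');np.savez('pics/w6s.npz',p=s['position'],R=s['tool_rot']); im=save('top','top6.png')
cv2.imwrite('pics/top6z.png',cv2.resize(im['pixels'][100:230,290:450,::-1],None,fx=4,fy=4,interpolation=cv2.INTER_CUBIC))
```

```text
7.325 [ 0.6298 -0.0567  0.1413] [-0.3  0.1 -0.1  0.   0.   0. ] [[-0.8156, 0.5714, 0.091], [-0.0751, 0.0514, -0.9959], [-0.5737, -0.8191, 0.001]] [ 0.29529419 -0.15769511 -2.41435656] 0.029364874072565567
```

View pics/w6.png

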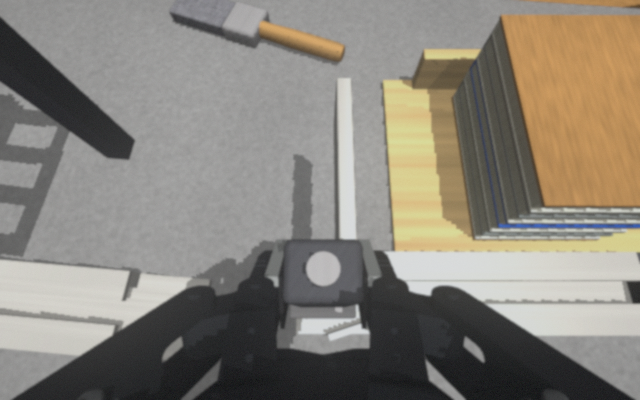

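View pics/top6z.png

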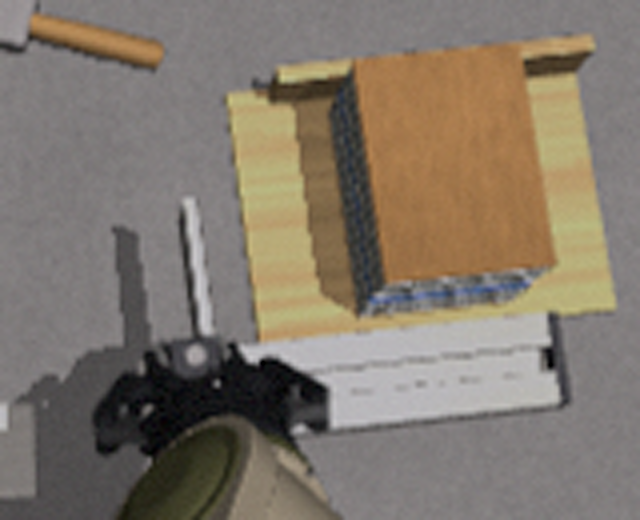

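Run:
```python
from h import *
d=np.load('pics/w6s.npz'); C=Cam(load('w6.png'),(d['p'],d['R'])); g=C.im['pixels'].astype(float).mean(2); P=C.cloud()
np.set_printoptions(linewidth=220,precision=0,suppress=True)
for c in (500,540,580,610): print(c,g[246:340:1,c]); print((P[246:340:2,c,2]*1000))
print('row',g[262,270:380]); print(g[232:312,300]); print(P[232:312:2,300,2]*1000)
```

```text
500 [184. 185. 185. 187. 191. 201. 210. 216. 216. 216. 216. 216. 215. 216. 216. 216. 216. 216. 216. 217. 217. 216. 216. 216. 215. 217. 216. 215. 215. 216. 216. 216. 214. 204. 188. 195. 207. 214. 215. 215. 215. 214. 214.
 215. 216. 215. 215. 214. 214. 216. 215. 215. 214. 212. 198. 173. 157. 170. 198. 213. 216. 216. 216. 215. 216. 212. 201. 168. 120.  78.  59.  56.  53.  53.  55.  52.  50.  48.  51.  53.  53.  49.  50.  50.  49.  47.
  48.  45.  47.  47.  48.  49.  44.  46.]
[  7.   6.   6.  23.  24.  24.  24.  24.  23.  22.  24.  24.  24.  23.  23.  24.  23.  20.   6.   6.   6.   6.   6.   5.   7.   6.   7.   6.   7.  24.  24.  24.  23.  23. 192. 193. 195. 193. 195. 196. 197. 198. 198.
 199. 200. 201. 200.]
540 [186. 188. 187. 186. 184. 188. 202. 209. 212. 212. 213. 213. 212. 213. 212. 212. 212. 213. 212. 212. 210. 210. 212. 212. 214. 213. 213. 214. 214. 212. 214. 214. 211. 203. 191. 196. 207. 211. 213. 212. 210. 211. 209.
 211. 211. 212. 213. 214. 213. 212. 212. 211. 210. 202. 186. 165. 153. 167. 192. 208. 213. 214. 215. 215. 214. 213. 213. 211. 212. 214. 212. 212. 212. 214. 214. 213
[... 2082 characters left out ...]
 82.  73.  72.  87. 105. 115. 115. 115. 118. 116. 117. 116. 116. 118. 117. 111.  94.  75.  66.]
[105. 107. 106. 108. 109. 107.  97.  88.  79.  80.  84.  87.  94.  95.  96.  96.  99.  99.  99. 100. 100. 100. 100.  98. 100.  98.  98.  99.  96.  97. 100.  98.  98.  96.  98.  99. 100.  99.  99. 100.  97.  97.  98.
  96.  97.  98.  95.  95.  99.  96.  97.  96.  99.  99.  98.  97.  97.  96.  97.  97.  97.  97.  95.  97.  97.  92.  90.  89.  88.  84.  77.  68.  61.  63.  75.  97. 114. 121. 121. 121.]
[  2.  -1.   2.  -0. 170. 170. 172. 171. 171. 172. 171. 171. 172. 172. 172. 170. 170. 172. 172. 171. 171. 171. 171. 171. 172. 172. 171. 172. 171. 171. 171. 170. 171. 171. 171. 170. 168. 125.  86.  84.]
```

Run:
```python
from h import *
d=np.load('pics/w6s.npz'); C=Cam(load('w6.png'),(d['p'],d['R'])); g=C.im['pixels'].astype(float).mean(2); P=C.cloud(); z=P[...,2]
cols=range(520,622)
def e(rows,fn): return fitl(C.plane([[c,rows[0]+fn(g[rows[0]:rows[1],c])] for c in cols],.023))
ff=e((248,258),lambda p:cross(p,(p[0]+p[-1])/2,True)[0])
sf=e((272,281),lambda p:cross(p,198 if 0 else (p[0]+p[-1])/2,False)[-1])
sn=e((301,310),lambda p:cross(p,(p.min()+p[-1])/2,True)[-1])
nn=e((328,338),lambda p:cross(p,(p[0]+p.min())/2,False)[0])
for n,f in zip('ff sf sn nn'.split(),(ff,sf,sn,nn)): print(n,f,'yaw',np.degrees(np.arctan(-f[1][0]/f[1][1])))
dy=sn[1]*np.sign(sn[1][1]); dx=np.array([dy[1],-dy[0]])
o={n:f[0]@dx for n,f in zip('ff sf sn nn'.split(),(ff,sf,sn,nn))}; print(o,'gap',o['sf']-o['sn'],'width',o['ff']-o['nn'])
yaw=np.radians(5.17); dy=np.array([-np.sin(yaw),np.cos(yaw)]); dx=np.array([dy[1],-dy[0]])
cen=[(a[0]+b[0])/2 for a,b in((ff,nn),(sf,sn))]; print('centre offsets dx', [np.mean([a[0]@dx,b[0]@dx]) for a,b in((ff,nn),(sf,sn))])
m=((z>.166)&(z<.180)).astype(np.uint8); m[:,:275]=0;m[:,372:]=0;m[:232]=0;m[308:]=0
ct=max(cv2.findContours(m,0,1)[0],key=cv2.contourArea); r=cv2.minAreaRect(ct); W=C.plane(cv2.boxPoints(r),.171); print(W.round(4),'ctr',W.mean(0),np.linalg.norm(W[0]-W[1]),np.linalg.norm(W[1]-W[2]))
v,u=np.nonzero(m); q=P[v,u];print('cloud ctr',q.mean(0), 'rail frame dx',q.mean(0)[:2]@dx,'dy',q.mean(0)[:2]@dy,'range dx',np.percentile(q[:,:2]@dx,[2,98]),'dy',np.percentile(q[:,:2]@dy,[1,99]))
# tilt of top
A=np.c_[q[:,:2],np.ones(len(q))]; print('top slope',np.linalg.lstsq(A,q[:,2],rcond=None)[0][:2])
mouth=np.array([.62725,-.09648]); print('mouth dx,dy',mouth@dx,mouth@dy)
# bundle +y face via cloud
pb=P[...,:2]@dy; px=P[...,:2]@dx-mouth@dx
k=(z>.02)&(z<.09)&(px>.05)&(px<.19)&(pb-mouth@dy<-.05)&(pb-mouth@dy>-.16); print('face dy rel mouth',k.sum(),np.percentile(pb[k]-mouth@dy,[5,25,50,75,95]).round(4))
# blade -y face/edge
k=(abs(z-.146)<.003)&(px>.03)&(px<.1)&(np.arange(640)[None]>320)&(np.arange(640)[None]<365); print('blade top',k.sum(),np.percentile(pb[k]-mouth@dy,[2,50,98]),np.polyfit(px[k],pb[k],1))
print('tcp dx dy',d['p'][:2]@dx,d['p'][:2]@dy-mouth@dy)
```

```text
ff (array([ 0.67389673, -0.24541077], dtype=float32), array([ 0.07886504, -0.9968853 ], dtype=float32), np.float64(0.00015341627267168457), 64) yaw 4.523331
sf (array([ 0.6531194 , -0.25595868], dtype=float32), array([ 0.09199025, -0.9957599 ], dtype=float32), np.float64(7.122618016807254e-05), 102) yaw 5.278115
sn (array([ 0.6339255 , -0.25302216], dtype=float32), array([ 0.08997091, -0.9959444 ], dtype=float32), np.float64(6.035684788271964e-05), 102) yaw 5.1619334
nn (array([ 0.6110201 , -0.25491413], dtype=float32), array([ 0.09139647, -0.99581456], dtype=float32), np.float64(7.825981167096473e-05), 89) yaw 5.24395
{'ff': np.float32(0.64908385), 'sf': np.float32(0.6274417), 'sn': np.float32(0.6085899), 'nn': np.float32(0.5856072)} gap 0.018851817 width 0.06347668
centre offsets dx [np.float64(0.6173022868206302), np.float64(0.6179719923129543)]
[[ 0.6346 -0.0394  0.171 ]
 [ 0.6379 -0.0753  0.171 ]
 [ 0.6136 -0.0763  0.171 ]
 [ 0.6105 -0.0427  0.171 ]] ctr [ 0.62413666 -0.05842941  0.171     ] 0.03607090918063251 0.024287019184096644
cloud ctr [ 0.62372062 -0.05837361  0.171492  ] rail frame dx 0.6159230327938522 dy -0.11434030024018063 range dx [0.60557637 0.62818198] dy [-0.13115036 -0.09765095]
top slope [0.03624255 0.00473737]
mouth dx,dy 0.6160042483804857 -0.15260969457145535
face dy rel mouth 7546 [-0.0958 -0.0955 -0.0952 -0.0949 -0.0945]
blade top 80 [0.03125113 0.03147157 0.03152508] [ 0.00276889 -0.12141106]
tcp dx dy 0.6221143887467984 0.0393488198133881
```

Emit:
move_arm(targets=[8.5,13,0,0,0,0,8.5,13,0,0,0,0,8.5,12.5,0,0,0,0,7.5,11,0,0,0,0,5.5,7.5,0,0,0,0])

```text
time_s: 8.05
position: [0.631, -0.0571, 0.0719]
tool_rot: [[-0.816, 0.571, 0.09], [-0.075, 0.051, -0.996], [-0.573, -0.819, 0.001]]
ft_force: [0.0, 0.5, -1.7]
grip_width: 0.0291
```

Emit:
move_arm(targets=[0,0,0,0,0,0,0,0,4,0,0,0,0,0,5,0,0,0,0,0,6,0,0,0,0,0,5,0,0,0])

```text
time_s: 8.68
position: [0.6329, -0.0776, 0.0726]
tool_rot: [[-0.816, 0.572, 0.09], [-0.074, 0.051, -0.996], [-0.574, -0.819, 0.001]]
ft_force: [-0.6, -0.7, -3.2]
grip_width: 0.0291
```

Run:
```python
from h import *
s=env.observe(); print(s['time_s'],np.round(s['position'],4),np.round(s['qvel'],1),np.round(s['tool_rot'],4).tolist(),s['ft_force'],s['wrist_torque'],s['grip_width'])
im=save('wrist','w7.png')
```

```text
8.675 [ 0.6329 -0.0776  0.0726] [-4.1  0.6 -1.7  0.9  2.9 -3.7] [[-0.8155, 0.5717, 0.0901], [-0.0744, 0.0508, -0.9959], [-0.5739, -0.8189, 0.0011]] [-0.63619655 -0.7263885  -3.22922863] [-0.00248781  0.52033898  0.00943451] 0.029059761065350957
```

View pics/w7.png

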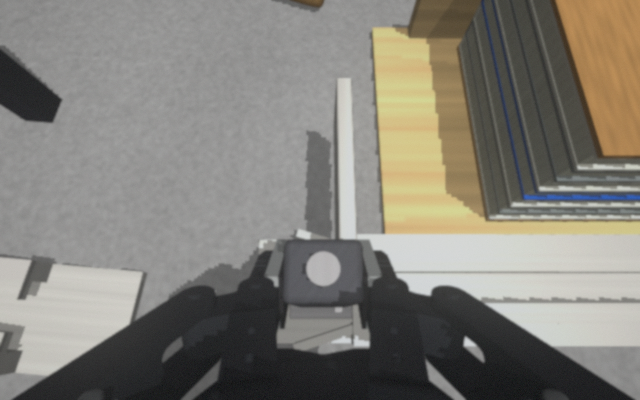

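Emit:
move_arm(targets=[0,0,7,0,0,0,0,0,8,0,0,0,0,0,9,0,0,0,0,0,9,0,0,0,0,0,9,0,0,0])

```text
time_s: 9.35
position: [0.6367, -0.1196, 0.0726]
tool_rot: [[-0.816, 0.572, 0.09], [-0.075, 0.051, -0.996], [-0.574, -0.819, 0.001]]
ft_force: [-0.3, 0.1, -2.8]
grip_width: 0.0294
```

Emit:
move_arm(targets=[0,0,11,0,0,0,0,0,11,0,0,0,0,0,9,0,0,0,0,0,8,0,0,0,0,0,6,0,0,0])

```text
time_s: 9.98
position: [0.6408, -0.1641, 0.0726]
tool_rot: [[-0.816, 0.571, 0.09], [-0.075, 0.051, -0.996], [-0.574, -0.819, 0.001]]
ft_force: [1.2, 0.6, -3.1]
grip_width: 0.0289
```

Emit:
move_arm(targets=[0,0,0,0,0,0,0,0,0,0,0,0,0,0,0,0,0,0,0,0,0,0,0,0,0,0,0,0,0,0])

```text
time_s: 10.6
position: [0.6407, -0.1635, 0.0726]
tool_rot: [[-0.816, 0.571, 0.091], [-0.075, 0.051, -0.996], [-0.574, -0.819, 0.001]]
ft_force: [-0.3, -0.7, -2.7]
grip_width: 0.0294
```

```bash
cat > gap.py <<'E'
from h import *
import sys
n=sys.argv[1]
s=env.observe(); print(s['time_s'],np.round(s['position'],4),np.round(s['qvel'],1).max(),s['ft_force'],s['wrist_torque'],s['grip_width'])
im=save('wrist',n+'.png'); C=Cam(im,(s['position'],s['tool_rot'])); P=C.cloud(); z=P[...,2]
cv2.imwrite('pics/'+n+'z.png',cv2.resize(im['pixels'][40:320,230:510,::-1],None,fx=2,fy=2,interpolation=cv2.INTER_CUBIC))
yaw=np.radians(5.17); dy=np.array([-np.sin(yaw),np.cos(yaw)]); dx=np.array([dy[1],-dy[0]]); mouth=np.array([.62725,-.09648])
py=(P[...,:2]-mouth)@dy; px=(P[...,:2]-mouth)@dx
u=np.arange(640)[None]
k=(z>.077)&(z<.085)&(px>.03)&(px<.1)&(u>310)&(u<370); print('blade top y',k.sum(),np.percentile(py[k],[3,50,97]).round(4))
k=(z>.1)&(z<.112)&(px>.05)&(px<.19)&(py<-.06); print('bundle top +y edge',k.sum(),np.percentile(py[k],[97,99,99.8]).round(4))
k=(z>.02)&(z<.095)&(px>.05)&(px<.19)&(py<-.085)&(u>345); print('bundle face y',k.sum(),np.percentile(py[k],[25,50,75]).round(4) if k.sum() else '')
k=(z>.096)&(z<.112)&(abs(px)<.03)&(u>275)&(u<372); print('block top y,x',k.sum(),py[k].mean(),px[k].mean(),np.percentile(py[k],[1,99]))
E
python3 gap.py w8
```

```text
10.6 [ 0.6407 -0.1635  0.0726] 0.0 [-0.29004995 -0.71622351 -2.71288879] [-0.03144918  0.56019775  0.01649546] 0.029382587371260722
blade top y 2179 [-0.0836 -0.0797 -0.0759]
bundle top +y edge 36827 [-0.0969 -0.0948 -0.0943]
bundle face y 4524 [-0.0954 -0.0953 -0.0949]
block top y,x 6045 -0.06921034138650184 0.0007169094242415813 [-0.0859993  -0.05258929]
```

View pics/w8.png

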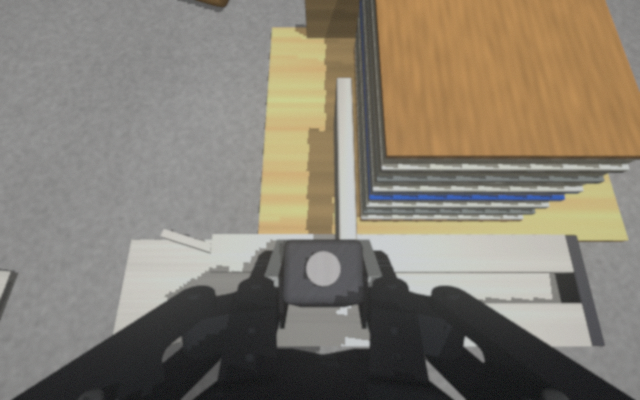

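Emit:
move_arm(targets=[0,0,3,0,0,0,0,0,3,0,0,0,0,0,2,0,0,0,0,0,1,0,0,0,0,0,0.5,0,0,0])

```text
time_s: 11.28
position: [0.6416, -0.1731, 0.0726]
tool_rot: [[-0.816, 0.571, 0.09], [-0.075, 0.051, -0.996], [-0.574, -0.819, 0.001]]
ft_force: [-0.9, -0.2, -2.4]
grip_width: 0.0291
```

```bash
python3 gap.py w9
```

```text
11.275 [ 0.6416 -0.1731  0.0726] 0.3 [-0.89403211 -0.19925087 -2.4134908 ] [-0.05137411  0.58663506  0.01014267] 0.02909737020926713
blade top y 2520 [-0.0968 -0.09   -0.0856]
bundle top +y edge 37266 [-0.0972 -0.095  -0.0943]
bundle face y 2834 [-0.0974 -0.0952 -0.0948]
block top y,x 6027 -0.07889184812644777 0.0007271324349369846 [-0.09566892 -0.06226587]
```

View pics/w9z.png

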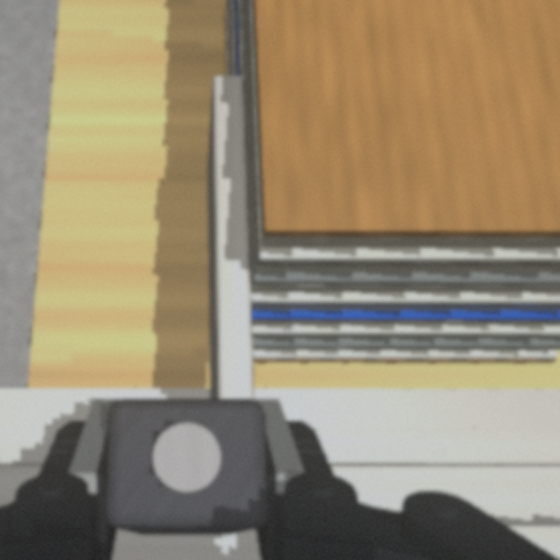

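Emit:
move_arm(targets=[0,0,0.5,0,0,0,0,0,0.5,0,0,0,0,0,0.5,0,0,0,0,0,0,0,0,0,0,0,0,0,0,0])

```text
time_s: 11.95
position: [0.6416, -0.1741, 0.0726]
tool_rot: [[-0.816, 0.571, 0.091], [-0.075, 0.052, -0.996], [-0.574, -0.819, 0.0]]
ft_force: [-1.1, 4.7, -1.1]
grip_width: 0.029
```

```bash
python3 gap.py w10
```

```text
11.95 [ 0.6416 -0.1741  0.0726] -0.0 [-1.13357268  4.6906074  -1.09520458] [0.52632064 0.41220289 0.63485486] 0.02895028789237246
blade top y 2504 [-0.0979 -0.0908 -0.0864]
bundle top +y edge 37312 [-0.0973 -0.0951 -0.0943]
bundle face y 2641 [-0.1146 -0.0952 -0.0948]
block top y,x 6037 -0.07978826324773737 0.0007023832654899274 [-0.09661269 -0.06321403]
```

View pics/w10z.png

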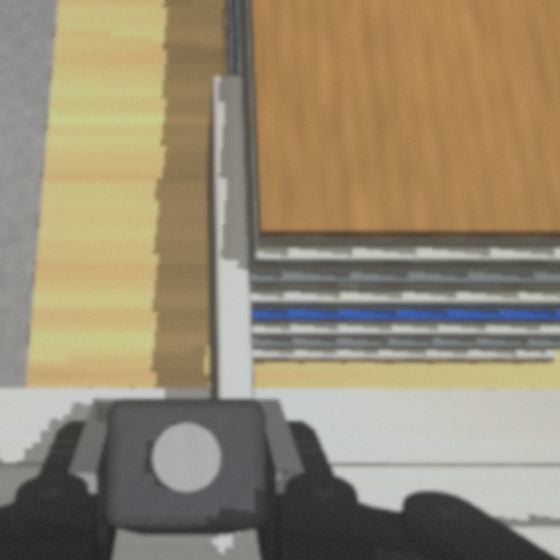

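Emit:
move_arm(targets=[0.6,0.8,0,0,0,0,0,0,-0.3,0,0,0,0,0,0,0,0,0,0,0,0,0,0,0,0,0,0,0,0,0])

```text
time_s: 12.62
position: [0.6417, -0.174, 0.0717]
tool_rot: [[-0.816, 0.571, 0.091], [-0.075, 0.052, -0.996], [-0.574, -0.819, 0.001]]
ft_force: [0.3, 5.2, -1.3]
grip_width: 0.0289
```

Emit:
move_arm(targets=[0,0,0,0,0,0,0,0,0,0,0,0,0,0,0,0,0,0,0,0,0,0,0,0,0,0,0,0,0,0], hand=0.4)

```text
time_s: 13.25
position: [0.6417, -0.1744, 0.0717]
tool_rot: [[-0.816, 0.572, 0.09], [-0.075, 0.051, -0.996], [-0.574, -0.819, 0.001]]
ft_force: [0.7, 0.5, 0.1]
grip_width: 0.0599
```

```bash
python3 gap.py w11
```

```text
13.25 [ 0.6417 -0.1744  0.0717] 0.1 [0.70847685 0.51711272 0.05721512] [-0.01332075  0.30034196  0.02398482] 0.05992196184008786
blade top y 2509 [-0.0982 -0.0902 -0.0858]
bundle top +y edge 37257 [-0.0973 -0.0951 -0.0944]
bundle face y 2522 [-0.1183 -0.0953 -0.0949]
block top y,x 5207 -0.07937268221397079 0.0013287499256198845 [-0.0938703  -0.06489701]
```

View pics/w11.png

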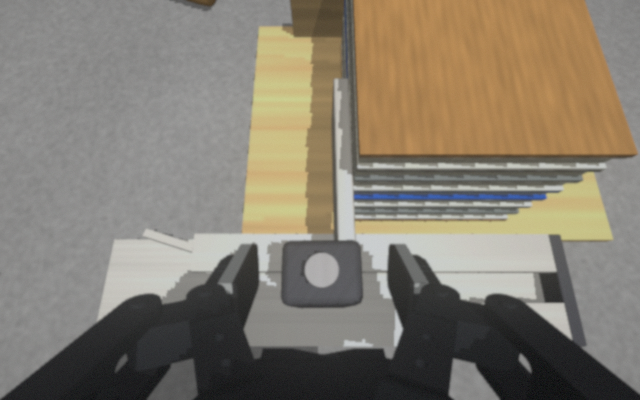

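Released cleanly and centred. Retract along the tool axis.

Emit:
move_arm(targets=[0,-10,0,0,0,0,0,-20,0,0,0,0,0,-30,0,0,0,0,0,-35,0,0,0,0,0,-35,0,0,0,0])

```text
time_s: 13.92
position: [0.5664, -0.1809, 0.1794]
tool_rot: [[-0.816, 0.572, 0.09], [-0.075, 0.051, -0.996], [-0.574, -0.819, 0.001]]
ft_force: [0.8, 0.1, 0.6]
grip_width: 0.0597
```

Emit:
move_arm(targets=[0,-10,0,0,0,0,0,0,0,0,0,0,0,0,0,0,0,0,0,0,0,0,0,0,0,0,0,0,0,0])

```text
time_s: 14.55
position: [0.5618, -0.1813, 0.1856]
tool_rot: [[-0.816, 0.571, 0.091], [-0.075, 0.052, -0.996], [-0.573, -0.819, 0.0]]
ft_force: [0.2, 0.3, -0.3]
grip_width: 0.0598
```

```bash
python3 gap.py w12
python3 - <<'E'
from h import *
d=env.observe(); a=load('w12.png'); C=Cam(a,(d['position'],d['tool_rot'])); P=C.cloud(); z=P[...,2]
yaw=np.radians(5.17); dy=np.array([-np.sin(yaw),np.cos(yaw)]); dx=np.array([dy[1],-dy[0]]); mouth=np.array([.62725,-.09648])
py=(P[...,:2]-mouth)@dy; px=(P[...,:2]-mouth)@dx
k=(z>.097)&(z<.112)&(abs(px)<.025)&(py<-.03)&(py>-.12); print('block',k.sum(),px[k].mean(),py[k].mean(),np.median(z[k]),np.percentile(px[k],[2,98]),np.percentile(py[k],[2,98]))
k=(z>.078)&(z<.085)&(px>.02)&(px<.1)&(py<-.06)&(py>-.0955); print('blade',k.sum(),np.polyfit(px[k],py[k],1),np.percentile(py[k],[2,50,98]))
k=(z>.03)&(z<.09)&(px>.11)&(px<.19)&(py<-.08)&(py>-.11); print('face beyond blade',k.sum(),np.median(py[k]))
A=Cam(load('top0.png')).cloud(); im=save('top','top12.png'); B=Cam(im).cloud()
def bun(P,px):
    z=P[...,2]; m=np.zeros(z.shape,np.uint8); m[105:180,370:435]=((z>.097)&(z<.115))[105:180,370:435]; v,u=np.nonzero(m); return P[v,u].mean(0)
print('bundle before/after',bun(A,0),bun(B,0))
cv2.imwrite('pics/top12z.png',cv2.resize(im['pixels'][100:300,200:450,::-1],None,fx=3,fy=3,interpolation=cv2.INTER_CUBIC))
E
```

```text
14.55 [ 0.5618 -0.1813  0.1856] 0.1 [ 0.15794564  0.25622042 -0.31669392] [-0.0335951   0.24256151  0.00353591] 0.05979698995063972
blade top y 820 [-0.1171 -0.0908 -0.086 ]
bundle top +y edge 15819 [-0.0975 -0.0953 -0.0945]
bundle face y 2249 [-0.4165 -0.4154 -0.2016]
block top y,x 1109 -0.07948173897367615 0.0003456421326353706 [-0.09393709 -0.06513682]
block 1094 0.0004668316158257232 -0.0795400042184469 0.10145904661703319 [-0.00985551  0.01275589] [-0.09380806 -0.06537654]
blade 726 [ 0.00919772 -0.09040689] [-0.09515913 -0.08981178 -0.08554406]
face beyond blade 174 -0.09501254737444376
bundle before/after [ 0.75715484 -0.2338786   0.10517336] [ 0.75728219 -0.23393716  0.1051943 ]
```

View pics/w12.png

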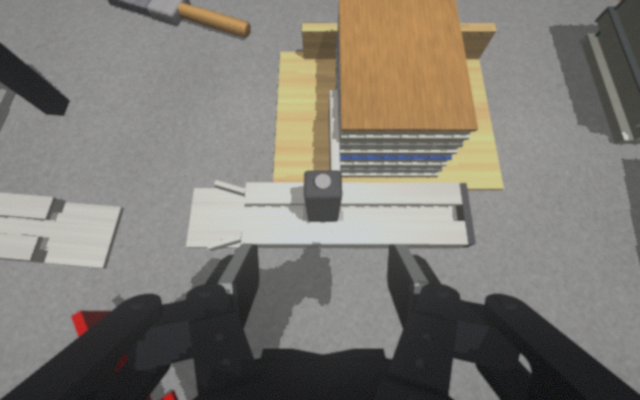

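View pics/top12z.png

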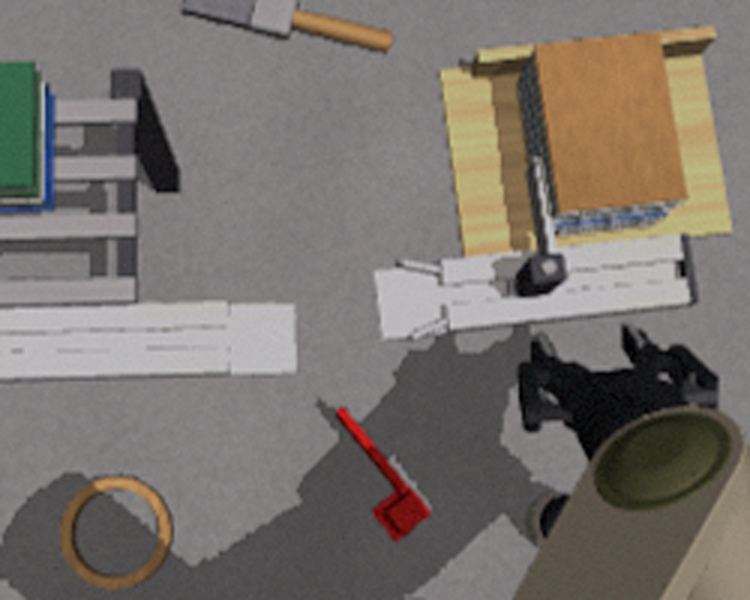

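Run:
```python
from h import *
print(env.close_job())
```

```text
the job is handed in; nothing more can be done
None
```

I moved the stop from the left rail to the right one, with its blade against the bundle, and handed the job in at about 14.6 s. No verdict was reported.

I gripped the stop with the gripper leaning back 35° and slid it 139 mm out of the left slot, onto the open end. There I lifted it 70 mm, turned it about 5° to match the right rail and set it down between the cheeks. I then slid it in until the wrist force showed about 5 N of contact with the bundle, backed off 0.3 mm, released it and withdrew.

Last checks after withdrawing, in the right rail's frame:

| Check | Measured | Allowed |
|---|---|---|
| Stop across the rail | about 0.5 mm off the centre line | within 4 mm |
| Stop along the rail | y ≈ -79.5 mm | below -30 mm |
| Block top height | 101.5 mm, so the foot is on the slot floor | – |
| Blade face to bundle face | about 0.5 mm (-94.5 against -95.1 mm) | within 5 mm |
| Bundle shift, top camera before and after | about 0.1 mm | within 15 mm |

- **Bystanders:** The tape roll is where it started. The arm partly hid the glue jar in the last picture, so I only saw that it looked unmoved.
- **Disagreement:** The wrist camera put both rails 1 to 2 mm farther from the robot than the top camera did. I followed the wrist camera for the fit, and against its centre line the stop reads about 1 mm to the robot side, still within the limit.

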